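# Fit the lens carriage to the boat inspection rail

## Robot

A 6-joint arm with a two-finger parallel gripper is mounted at the origin on the work surface. World frame = base frame: x ahead of the robot, y to its left, z up, the work surface at z = 0. Lengths are in m, angles in degrees, forces in N, time in s.
With the tool pointing down it reaches from about 0.35 to 0.775 m from the base axis. Payload 5.5 kg.
Tool frame: the origin (TCP) lies on the centre line of the jaws, within the pads' length; the fingertips stand 22 mm ahead of it and the grasp point (between the pads) lies 3 mm ahead of it; z points along the fingers, y is the direction in which the jaws open and shut (so a half turn about z gives the same grasp; the last joint's range is limited). The gripper opens to 85 mm and grips with 20 to 120 N. Pads are 22 mm wide; open, the fingers measure 114 mm over their backs; the gripper's body (76 mm by 85 mm) begins 54 mm behind the grasp point. The pads swing forward as they close: fully open they stand 13 mm farther back than shut.
Start: joints at [-78.701, 17.945, 2.641, 74.691, 0, 82.002], TCP at [0.19, -0.543, 0.233] pointing down, gripper open.
Joint ranges: [-158.12, 158.12], [-49.38, 96.58], [-58.88, 72.47], [-126.05, 133.96], [-84.25, 85.87], [-180, 180]. Speed limits (degrees/s): [147.25, 147.25, 180, 180, 180, 180].

## Interface

Orientations are given as a 3x3 rotation matrix whose columns are the frame's x, y, z axes.
In Python, from workcell import bot gives the robot as it stands. The module is installed in compiled form; this text tells all that it offers. Calls block until the motion is done:
- bot.move_to(position, orientation): joint-space move of the TCP to a pose.
- bot.servo_line(position, speed=0.15, orientation=None, guard=None): straight line of the TCP; orientation=None keeps the orientation; speed is the mean speed in m/s. With guard (N) it stops when the force on the tool has changed by that much, and returns True; else False.
- bot.move_joints(angles): joint-space move.
- bot.set_gripper(opening): opening from 0.0 (shut) to 1.0 (fully open); the grip force is fixed at half the most; returns when the fingers have stopped.
- bot.wait(seconds).
- bot.ik(position, orientation): joint angles nearest the present ones, or None.
- bot.state(): the state.
- bot.get_image(name): name is "scene" or "side" or "wrist"; returns (picture, depth): 400x640x3 uint8, blue, green, red; 400x640 float32, m along the optical axis (not along the pixel's ray), 0 where there is no reading.
- bot.camera_model(name): a dict with "fovy" (degrees; the focal length in pixels is half the picture's height over the tangent of half this angle, whatever the lens; pixels are square), "cx", "cy" (the principal point, pixels), "position" and "orientation" of the camera in the world; the wrist camera has in their place "hand_eye" (4x4, takes a point from camera to tool coordinates, whose origin is the TCP and whose axes are the flange's). Camera axes: x right, y up, looking along -z (the intrinsics and any distortion apply to the point x, -y, -z); pixel columns grow to the right and rows downward; lengths in m; the calibration is good to about 2 mm. The wrist camera is an equidistant fisheye: a pixel r from the principal point sees the ray r / f radians off the axis. A picture is of the moment at which its call begins: read the wrist's pose just before it. camera_model takes no time and is no camera call.
A pose or a line that the arm cannot do raises bot.Unreachable and nothing moves.
- bot.job_done(): hands the job in, once; it reports no verdict.
The state is a dict: "clock": time; "q": joint angles; "joint_vel": joint speeds; "tau": joint torques, N m; "tool_pos": TCP position; "eef_rot": TCP orientation; "ft_force": force on the tool from outside, world axes, zero at the start; "wrist_torque": the same for the moment, N m; "grip_width": opening from 0.0 (shut) to 1.0 (fully open).
Only numpy, scipy, OpenCV 4.12 (cv2) and the standard library are available. Lean on these libraries where they do the work, as an engineer would, in place of code of your own. Each camera call takes 0.05 s, during which the arm holds its last target. There are 200 camera calls.

## Task

Mount the lens carriage on the inspection stand: slide it onto the dovetail rail from the rail's open end, lens first, fully home against the red end stop so that the lens sits over the ceramic boat. Then tighten the orange clamp knob on its side, turning it clockwise (seen from above) until it stops, a bit less than a quarter turn, and let go.

Things in the scene. Friction and masses are not known exactly. Their poses are not given: they have to be found in the camera images.
- carriage_grip (a point): Centre of the loose lens carriage's blue grip block, 40 (x) x 20 (y) x 40 mm; pinch it across y. x points to the brass lens ring (50 mm wide, 72 mm ahead), z up. Deck 60 x 68 mm, its top 20 mm below this point; jaws below it, 60 mm long, 32 mm apart at their foot, stand 52 mm below this point. On the rail: 3.5 mm play each side, 6 mm up. About 0.45 kg.
- knob_grip (a point): Centre of the clamp knob's orange bar, 36 (x) x 10 (y) x 24 mm high; it turns about the upright z axis through here. It stands on an ear at the carriage's -y side, 66 mm from the grip block's centre and 14 mm lower; ear top 24 mm below this point. Bar along the carriage's x at joint 0.
- clamp_knob (a joint): Clamp knob angle in rad: 0 loose, grows clockwise seen from above, 1.4 is the hard stop (tight). Starts at 0 to 0.25, turns with light friction (0.05 N m) and stays where it is left.
- stand: Fixed grey plate, 96 x 10 mm, x -150 to 140; origin under it, on the rail's line. x: sliding direction, z up. Steel dovetail x -60 (open end, first 20 mm tapered 5 mm a side) to 60 (red stop, top z 36), 20 mm high, 24 wide at foot, 44 at top; bare plate before it. White boat at x 103, top z 29. Home: grip block centre at x 30, y 0, z 62, its x along the stand's.
Not all that is in view belongs to the job. What is shaped like the part that bears carriage_grip but black is not meant.

How it is judged (in metres and radians):
On the way, in this order (a step that is already met when the one before it is completed fails the run):
1. the carriage is on the rail, lens first, home against the end stop, with its knob still loose (x of carriage_grip in the frame of stand between 0.018 and 0.04 m and y of carriage_grip in the frame of stand between -0.01 and 0.01 m and z of carriage_grip in the frame of stand below 0.072 m and y of knob_grip in the frame of stand below -0.04 m and value of joint clamp_knob below 0.6 rad), for 0.2 s.
2. the clamp knob is turned tight (value of joint clamp_knob above 1.1 rad), for 0.2 s.
At the end, for the whole second after the job is handed in: The carriage is at rest down on the dovetail rail, lens towards the boat, within 12 mm of the end stop and 10 degrees of the rail's direction, and its clamp knob is turned to within 0.3 rad (17 degrees) of its tight stop (x of carriage_grip in the frame of stand between 0.018 and 0.04 m and y of carriage_grip in the frame of stand between -0.01 and 0.01 m and z of carriage_grip in the frame of stand between 0.056 and 0.07 m and angle between the x axis of carriage_grip and the x axis of stand, either way round below 0.175 rad and y of knob_grip in the frame of stand below -0.04 m and value of joint clamp_knob above 1.1 rad and linear speed of carriage below 0.02 m/s); the robot touches nothing.
It also fails if it takes over 51 s, if anything falls off the work surface, if the arm or the gripper's body presses on something with over 40 N, if the wrist force passes 120 N, or if a joint passes its speed limit or range.

## Working session

There is one attempt and no reset: what is moved stays moved. The work goes in short steps, each a Python script; the robot and the scene stay as the last script left them, time stands still between calls to the robot, and variables do not carry over. Pictures are saved under pics/ and viewed, about 8 in all and at most 12, crops included, and the job is handed in when it is done.

```bash
mkdir -p pics; ls; python3 - <<'E'
from workcell import bot
import cv2,numpy as np
for n in ["scene","side"]:
    im,d=bot.get_image(n); cv2.imwrite(f"pics/{n}0.png",im); np.save(f"{n}0.npy",d)
    print(n,bot.camera_model(n))
print(bot.camera_model("wrist")); s=bot.state(); print(s["clock"],s["tool_pos"],s["eef_rot"])
E
```

```text
pics
scene {'fovy': 47.98182866101775, 'cx': 311.5833556502825, 'cy': 197.13048144831635, 'position': array([0.86451365, 0.4474885 , 0.82012409]), 'orientation': array([[-0.87876573, -0.32636203,  0.34822208],
       [ 0.47721623, -0.60998628,  0.63259893],
       [ 0.00595442,  0.72208349,  0.69178029]])}
side {'fovy': 46.87154922562955, 'cx': 317.1426136726738, 'cy': 199.89337157624172, 'position': array([0.41973257, 0.64613277, 0.79565906]), 'orientation': array([[-0.99744008,  0.04684853, -0.0540231 ],
       [-0.07147783, -0.63156108,  0.7720243 ],
       [ 0.00204931,  0.77390944,  0.63329297]])}
{'fovy': 65.70646984690485, 'cx': 313.11094055128495, 'cy': 194.05308489858766, 'hand_eye': array([[ 1.38508644e-03,  9.62679886e-01,  2.70639091e-01,
         6.87671866e-02],
       [ 9.99998958e-01, -1.44324084e-03,  1.58658631e-05,
         3.86964442e-04],
       [ 4.05871136e-04,  2.70638787e-01, -9.62680883e-01,
        -1.41486321e-01],
       [ 0.00000000e+00,  0.00000000e+00,  0.00000000e+00,
         1.00000000e+00]])}
0.1 [ 0.18991633 -0.54223851  0.23240038] [[ 9.43814191e-01  3.30476405e-01 -3.42996675e-04]
 [ 3.30476519e-01 -9.43812850e-01  1.60457236e-03]
 [ 2.06548635e-04 -1.62777051e-03 -9.99998654e-01]]
```

View pics/scene0.png

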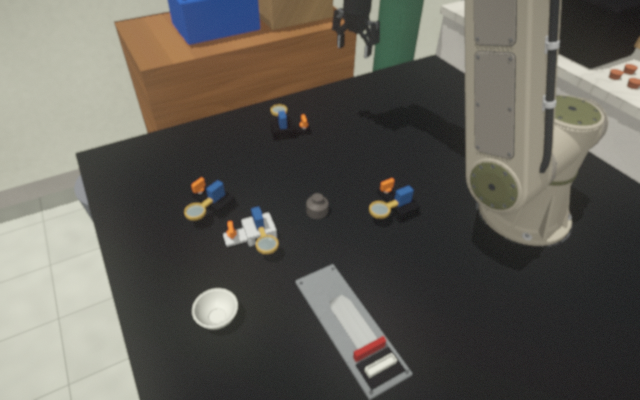

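View pics/side0.png

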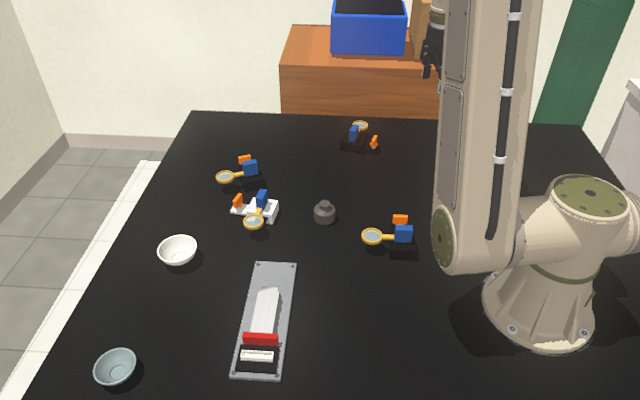

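The scene shows the white carriage with its grip block at (257,215), knob (231,229) and lens (266,244). The three look-alikes are black. The stand runs from its open end (about (335,290)) to the red stop (370,348). The side view agrees: grip (262,198), knob (238,200), lens (253,222), stop (260,340).

```bash
cat > h.py <<'E'
import cv2,numpy as np
from workcell import bot
def mask(im,col):
    h=cv2.cvtColor(im,cv2.COLOR_BGR2HSV)
    if col=='blue': return cv2.inRange(h,(100,120,40),(125,255,255))
    if col=='orange': return cv2.inRange(h,(5,170,100),(14,255,255))
    if col=='red': return cv2.inRange(h,(0,150,60),(4,255,255))|cv2.inRange(h,(174,150,60),(180,255,255))
    if col=='brass': return cv2.inRange(h,(15,90,90),(30,255,255))
    if col=='grey': return cv2.inRange(h,(0,0,90),(180,50,190))
    if col=='white': return cv2.inRange(h,(0,0,190),(180,40,255))
def cam(name,st=None):
    m=bot.camera_model(name); f=200/np.tan(np.radians(m['fovy']/2))
    if name=='wrist':
        T=np.eye(4);T[:3,:3]=st['eef_rot'];T[:3,3]=st['tool_pos'];T=T@m['hand_eye'];R,p=T[:3,:3],T[:3,3]
    else: R,p=m['orientation'],m['position']
    return dict(f=f,cx=m['cx'],cy=m['cy'],R=np.array(R),p=np.array(p),fish=name=='wrist')
def rays(c,uv):
    uv=np.atleast_2d(uv).astype(float); a=(uv-[c['cx'],c['cy']])/c['f']
    if c['fish']:
        r=np.linalg.norm(a,axis=1,keepdims=True)+1e-12; a=a*np.tan(r)/r
    return np.c_[a[:,0],-a[:,1],-np.ones(len(a))]@c['R'].T   # depth-1 rays
def onz(c,uv,z):
    d=rays(c,uv); return c['p']+d*((z-c['p'][2])/d[:,2])[:,None]
def pts(c,uv,dep):
    uv=np.atleast_2d(uv); dd=dep[uv[:,1],uv[:,0]]; P=c['p']+rays(c,uv)*dd[:,None]; return P[dd>0]
def tri(c1,u1,c2,u2):
    d1=rays(c1,u1)[0];d2=rays(c2,u2)[0]; d1/=np.linalg.norm(d1);d2/=np.linalg.norm(d2)
    s=np.linalg.lstsq(np.c_[d1,-d2],c2['p']-c1['p'],rcond=None)[0]
    A=c1['p']+d1*s[0];B=c2['p']+d2*s[1]; return (A+B)/2,np.linalg.norm(A-B)
def blobs(m,amin=20):
    n,l,s,c=cv2.connectedComponentsWithStats(m)
    return [(s[i,4],c[i],np.argwhere(l==i)[:,::-1]) for i in range(1,n) if s[i,4]>=amin]
def shot(name):
    st=bot.state(); im,d=bot.get_image(name); return im,d,cam(name,st)
E
python3 - <<'E'
from h import *
C={}
for n in ['scene','side']:
    im=cv2.imread(f'pics/{n}0.png');d=np.load(n+'0.npy');c=cam(n);C[n]=c
    for col in ['blue','orange','brass','red','grey']:
        for a,ce,uv in blobs(mask(im,col),20 if col!='grey' else 800):
            P=pts(c,uv,d)
            if len(P)<5 or P[:,2].max()>.15: continue
            if np.hypot(*(np.median(P,0)[:2]-[.6,0]))>.8: continue
            print(n,col,a,ce.round(1),'med',np.median(P,0).round(4),'z',np.percentile(P[:,2],[5,95]).round(3))
E
```

```text
scene blue 115 [282.4 120.2] med [ 0.4    -0.5779  0.0594] z [0.036 0.072]
scene blue 259 [215.4 189.9] med [ 0.6793 -0.3811  0.061 ] z [-0.     0.072]
scene blue 270 [404.1 194.6] med [ 0.2763 -0.144   0.0603] z [-0.001  0.072]
scene blue 152 [257.  215.2] med [ 0.6265 -0.2471  0.0695] z [0.028 0.072]
scene orange 63 [303.2 121.5] med [ 0.3346 -0.5745  0.035 ] z [-0.001  0.05 ]
scene orange 136 [198.1 185.2] med [ 0.7065 -0.4432  0.0371] z [-0.002  0.049]
scene orange 130 [386.9 184.7] med [ 0.275  -0.2138  0.0375] z [-0.002  0.05 ]
scene orange 64 [230.8 229. ] med [ 0.6898 -0.2587  0.0438] z [-0.001  0.051]
scene brass 72 [276.9 108.4] med [ 0.3609 -0.7124  0.0028] z [-0.003  0.044]
scene brass 220 [197.7 208.6] med [ 0.7321 -0.3687  0.0397] z [-0.002  0.045]
scene brass 219 [382.8 207.7] med [ 0.3263 -0.1513  0.0397] z [-0.002  0.045]
scene brass 21 [229.7 228. ] med [ 0.6919 -0.2556  0.0492] z [0.046 0.05 ]
scene brass 191 [265.4 242.8] med [ 0.6326 -0.1905  0.0409] z [-0.002  0.045]
scene red 246 [369.  348.4] med [0.569  0.1395 0.034 ] z [0.023 0.037]
scene grey 4168 [345.6 32
[... 604 characters left out ...]
0.2772 -0.2142  0.0395] z [0.016 0.051]
side brass 70 [361.4 124.7] med [ 0.3673 -0.6791  0.0431] z [0.    0.047]
side brass 176 [228.5 176. ] med [ 0.7343 -0.3687  0.0432] z [0.001 0.047]
side brass 21 [236.7 196.9] med [ 0.6891 -0.2576  0.0518] z [0.05  0.053]
side brass 185 [253.7 220.1] med [ 0.6313 -0.1927  0.0437] z [0.001 0.047]
side brass 27 [400.3 215.5] med [ 0.2765 -0.2162  0.0513] z [0.049 0.053]
side brass 232 [376.2 236.3] med [ 0.3357 -0.1519  0.043 ] z [0.001 0.047]
side red 401 [259.9 338.6] med [0.5651 0.1402 0.032 ] z [0.015 0.039]
side grey 3072 [267.5 311.2] med [0.5575 0.0416 0.0114] z [0.008 0.014]
side grey 1183 [113.5 365.7] med [0.8289 0.2064 0.0168] z [0.005 0.03 ]
```

```bash
cat >> h.py <<'E'
def down(a):  # tool pointing down, tool x at world angle a (rad)
    x=np.array([np.cos(a),np.sin(a),0]);z=np.array([0,0,-1.]);return np.c_[x,np.cross(z,x),z]
E
python3 - <<'E'
from h import *
import pickle
D=[]
for p in [(.64,-.30,.18),(.64,-.21,.18),(.57,.02,.2),(.57,.11,.2)]:
    bot.move_to(p,down(-np.pi/2)); bot.wait(.15)
    im,d,c=shot('wrist'); D.append((im,d,c))
pickle.dump(D,open('w.pkl','wb')); s=bot.state(); print(s['clock'],s['q'])
cv2.imwrite('pics/w.png',cv2.resize(np.vstack([np.hstack([D[0][0],D[1][0]]),np.hstack([D[2][0],D[3][0]])]),(800,500),interpolation=cv2.INTER_AREA))
for i,(im,d,c) in enumerate(D):
    for col in ['blue','orange','brass','red','grey','white']:
        for a,ce,uv in blobs(mask(im,col),100):
            P=pts(c,uv,d)
            if len(P): print(i,col,a,ce.round(1),'med',np.median(P,0).round(4),'z',np.percentile(P[:,2],[5,95]).round(3))
E
```

```text
5.725 [ 2.88817881e+00  1.91940864e+01 -2.92393566e-01  7.05216842e+01
 -1.38185090e-02 -8.70078073e+01]
0 blue 1348 [265.3  88.3] med [ 0.6785 -0.3866  0.0725] z [0.046 0.074]
0 blue 1109 [330.2 238.9] med [ 0.6247 -0.258   0.0725] z [0.047 0.074]
0 blue 633 [572.3 290.3] med [ 0.2827 -0.1608  0.0622] z [0.037 0.073]
0 orange 333 [242.6  33. ] med [ 0.7042 -0.4428  0.0375] z [0.015 0.049]
0 orange 207 [575.9 243.3] med [ 0.287  -0.2223  0.0382] z [0.001 0.05 ]
0 brass 379 [236.3  26. ] med [ 0.7079 -0.4472  0.0506] z [0.049 0.052]
0 brass 1102 [209.9 121. ] med [ 0.7328 -0.3664  0.0435] z [0.    0.046]
0 brass 397 [260.4 224.7] med [ 0.6902 -0.2624  0.0506] z [0.028 0.052]
0 brass 803 [319.  288.6] med [ 0.6329 -0.1846  0.0435] z [0.    0.046]
0 brass 373 [541.  287.6] med [ 0.3265 -0.1577  0.0427] z [0.001 0.046]
0 grey 5265 [ 28.5 166.4] med [ 2.1051 -0.2842 -0.6942] z [-0.744  0.   ]
0 grey 309 [319.4 197. ] med [ 0.6336 -0.2779  0.0015] z [-0.     0.027]
0 grey 1617 [470.4 222. ] med [ 0.4716 -0.2595  0.0348] z [0.025 0.051]
0 grey 555 [197.1 261.4] med [ 0.6868 -0.3115  0.2161]
[... 5815 characters left out ...]
9 379.1] med [0.625  0.0992 0.3015] z [0.3   0.302]
3 grey 225 [529.8 380.1] med [0.5161 0.0998 0.3016] z [0.301 0.303]
3 white 8351 [ 38.3 161.3] med [ 1.9798  0.1726 -0.7497] z [-0.753 -0.746]
3 white 2849 [115.3  25. ] med [ 0.8101 -0.0807  0.0176] z [0.005 0.039]
3 white 17143 [316.  102.4] med [0.5683 0.0299 0.0112] z [0.01  0.031]
3 white 1361 [622.  111.3] med [ 0.0798 -0.0044  0.0143] z [0.013 0.018]
3 white 7647 [ 19.6 309.9] med [ 2.1167  0.9647 -0.4884] z [-0.646 -0.184]
3 white 915 [318.6 232.2] med [0.5639 0.1742 0.025 ] z [0.019 0.03 ]
3 white 1367 [127.4 257. ] med [0.8233 0.2226 0.0142] z [0.005 0.029]
3 white 1292 [626.4 377.5] med [-0.7427  0.9833 -0.0727] z [-0.101 -0.034]
```

View pics/w.png

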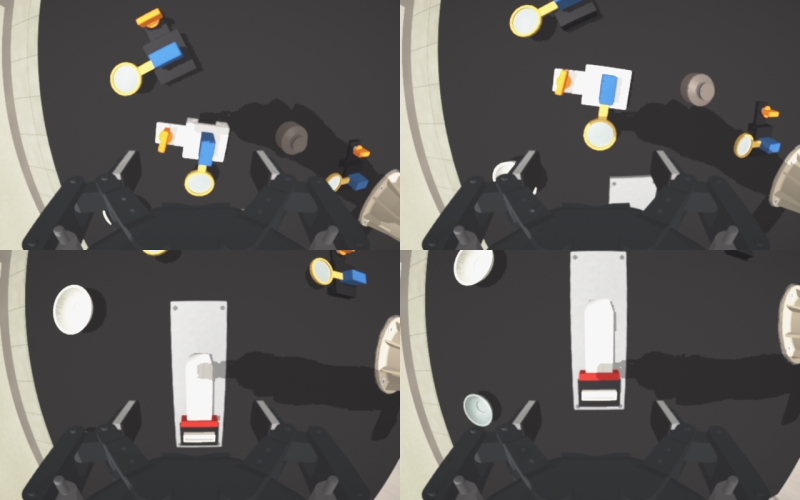

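The top row shows the white carriage with blue grip, knob to the left and lens towards the viewer, nearly aligned with the stand. The bottom row shows the stand with rail, red stop (about (600,376) in the last tile) and boat, and a small dark weight that is irrelevant here. Next I fit the poses.

```bash
python3 - <<'E'
from h import *
import pickle
D=pickle.load(open('w.pkl','rb'))
def rect(P):
    r=cv2.minAreaRect(P[:,:2].astype(np.float32)*1000); b=cv2.boxPoints(r)/1000
    e=max([b[1]-b[0],b[2]-b[1]],key=np.linalg.norm)
    return np.array(r[0]).round(1),np.round(sorted(r[1]),1),round(np.degrees(np.arctan2(e[1],e[0]))%180,2)
def allp(i):
    im,d,c=D[i]; v,u=np.mgrid[0:400,0:640]; uv=np.c_[u.ravel(),v.ravel()]
    dd=d.ravel(); P=c['p']+rays(c,uv)*dd[:,None]; return P,uv,dd>0
cen={}
for i in range(4):
    P,uv,ok=allp(i); im,d,c=D[i]
    def sel(m,zlo,zhi,x,y,r): 
        k=ok&(P[:,2]>zlo)&(P[:,2]<zhi)&(np.hypot(P[:,0]-x,P[:,1]-y)<r)
        if m is not None: k&=m.ravel()>0
        return k
    if i<2:
        L={'blue':(mask(im,'blue'),.068,.078,.625,-.255,.05),'knob':(mask(im,'orange')|mask(im,'brass'),.046,.056,.69,-.26,.03),
           'deck':(None,.029,.036,.63,-.255,.06),'lens':(mask(im,'white'),.038,.047,.634,-.181,.03)}
    else:
        L={'plate':(None,.007,.014,.57,.05,.2),'rail':(None,.027,.0335,.57,.05,.1),'stop':(mask(im,'red'),.033,.042,.567,.135,.05),'boat':(mask(im,'white'),.026,.033,.565,.175,.04)}
    for n,a in L.items():
        k=sel(*a); Q=P[k]; print(i,n,k.sum(),*rect(Q),'z',np.median(Q[:,2]).round(4),'mean',Q[:,:2].mean(0).round(4)); cen.setdefault(n,[]).append(uv[k].mean(0))
for n in cen:
    a,b=(0,1) if n in('blue','knob','deck','lens') else (2,3)
    if len(cen[n])==2: print('tri',n,*tri(D[a][2],cen[n][0],D[b][2],cen[n][1]))
E
```

```text
0 blue 876 [ 625.  -252.2] [19.8 39.7] 82.99 z 0.0728 mean [ 0.6249 -0.2538]
0 knob 373 [ 689.7 -261. ] [11.  36.1] 74.47 z 0.0506 mean [ 0.6893 -0.2618]
0 deck 2716 [ 639.  -253.6] [60.9 98. ] 172.38 z 0.0328 mean [ 0.6267 -0.2564]
0 lens 885 [ 634.1 -179.4] [38.4 39.8] 179.72 z 0.0424 mean [ 0.6341 -0.1806]
1 blue 1073 [ 625.1 -252.1] [19. 38.] 82.16 z 0.0727 mean [ 0.625  -0.2524]
1 knob 439 [ 689.9 -260.5] [10.9 35.6] 74.92 z 0.0505 mean [ 0.6893 -0.2604]
1 deck 3317 [ 639.1 -253.5] [60.9 98.2] 172.42 z 0.0327 mean [ 0.6269 -0.254 ]
1 lens 1333 [ 634.2 -180.4] [40.4 40.6] 153.47 z 0.0423 mean [ 0.6342 -0.1808]
2 plate 12724 [565.   64.3] [ 97.2 290.7] 90.44 z 0.0108 mean [0.5657 0.0129]
2 rail 4224 [564.8  69. ] [ 68.1 121.4] 90.03 z 0.0307 mean [0.565  0.0677]
2 stop 563 [564.8 135. ] [13.8 67.6] 0.29 z 0.0367 mean [0.5658 0.1342]
2 boat 302 [564.3 171.7] [17.1 57.6] 179.73 z 0.0292 mean [0.5641 0.1717]
3 plate 13475 [565.1  64.2] [ 97.2 291. ] 90.31 z 0.0108 mean [0.5659 0.0247]
3 rail 4991 [565.9  69.5] [ 67.  120.5] 90.45 z 0.0307 mean [0.5651 0.0705]
3 stop 706 [565.3 134.5] [11.5 66.5] 0.41 z 0.0367 mean [0.5648 0.1343]
3 boat 341 [564.4 171.5] [16.1 60.4] 0.15 z 0.0294 mean [0.5629 0.1716]
tri blue [ 0.62470896 -0.25190789  0.06801235] 0.00011976215671594724
tri knob [ 0.69008549 -0.26012531  0.0459288 ] 6.588316439210994e-05
tri deck [ 0.62645522 -0.25309937  0.0229771 ] 0.00012346520185337428
tri lens [ 0.6341548  -0.18109477  0.04286785] 7.501304700768151e-05
tri plate [ 0.56496418  0.02191742 -0.05522517] 0.0003102342339398777
tri rail [0.56483021 0.07153747 0.01717102] 7.761304885997625e-05
tri stop [0.56529839 0.13449151 0.03586907] 0.001076520860175365
tri boat [0.56353574 0.17164193 0.02871755] 0.0012120178920935942
```

Measured poses:

| Item | Position (m) | Angle |
|---|---|---|
| Carriage grip | (0.625, -0.252) | 82.5° |
| Knob | (0.690, -0.261) | joint about 0.14 rad |
| Stand origin | (0.565, 0.0693) | 90.3° |

Triangulation and depth agree with the stated heights, so I grasp now.

```bash
cat >> h.py <<'E'
SO=np.array([.565,.0693]); SA=np.radians(90.3)
def st2w(x,y,z): c,s=np.cos(SA),np.sin(SA); return np.array([SO[0]+c*x-s*y,SO[1]+s*x+c*y,z])
def w2st(p): c,s=np.cos(SA),np.sin(SA); dx,dy=p[0]-SO[0],p[1]-SO[1]; return np.array([c*dx+s*dy,-s*dx+c*dy])
E
python3 - <<'E'
from h import *
R=down(np.radians(82.5+180)); bot.set_gripper(.5)
bot.move_to([.625,-.2522,.14],R)
print(bot.servo_line([.625,-.2522,.0595],speed=.1,guard=15))
bot.set_gripper(0); s=bot.state(); print(s['clock'],s['tool_pos'],s['grip_width'],s['ft_force'])
bot.servo_line([.625,-.2522,.12],speed=.15)
bot.servo_line(st2w(-105,0,0)*0+st2w(-.105,0,.12),speed=.2,orientation=down(SA+np.pi))
bot.wait(.2)
s=bot.state(); print(s['clock'],s['tool_pos'],s['grip_width'],s['ft_force'],s['q'])
ims=[]
import pickle
D={n:shot(n) for n in ['wrist','side','scene']}; pickle.dump(D,open('g.pkl','wb'))
cv2.imwrite('pics/g.png',cv2.resize(np.hstack([D['wrist'][0],D['side'][0]]),(800,250),interpolation=cv2.INTER_AREA))
E
```

```text
False
8.8917 [ 0.62509397 -0.25248323  0.06058433] 0.21451527505766044 [-2.49640068  0.42430722  6.32234225]
10.9167 [ 0.56581831 -0.03666405  0.11987689] 0.2149964298208472 [ 0.05760388 -0.33397063 -5.42472431] [-1.18138256e+01  2.03757691e+01 -1.02219765e+01  5.93986601e+01
 -8.86869921e-03 -1.02031764e+02]
```

View pics/g.png

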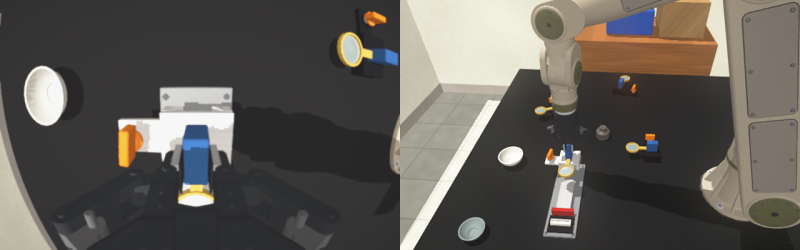

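The carriage is held: blue block between the pads, knob to the left at about (127,145), aimed along the rail. I check its pose in the hand.

```bash
python3 - <<'E'
from h import *
import pickle
D=pickle.load(open('g.pkl','rb')); v,u=np.mgrid[0:400,0:640]; uv=np.c_[u.ravel(),v.ravel()]
for n in ['wrist','side','scene']:
    im,d,c=D[n]; P=c['p']+rays(c,uv)*d.ravel()[:,None]
    near=(np.abs(P[:,0]-.59)<.09)&(np.abs(P[:,1]+.03)<.12)&(d.ravel()>0)
    w=near&(mask(im,'white').ravel()>0)&(P[:,2]>.077)&(P[:,2]<.105)&(P[:,1]<.005)
    k=near&((mask(im,'orange')|(mask(im,'brass'))).ravel()>0)&(P[:,0]>.605)&(P[:,2]>.06)
    for nm,m in (('deck',w),('knob',k)):
        Q=P[m]
        if len(Q)<30: print(n,nm,len(Q)); continue
        if nm=='knob': Q=Q[Q[:,2]>np.percentile(Q[:,2],95)-.005]
        z0=np.median(Q[:,2]); 
        if nm=='deck': Q=Q[abs(Q[:,2]-z0)<.006]
        A=np.c_[Q[:,:2]-Q[:,:2].mean(0),np.ones(len(Q))]; s=np.linalg.lstsq(A,Q[:,2],rcond=None)[0]
        r=cv2.minAreaRect(Q[:,:2].astype(np.float32)*1000)
        print(n,nm,len(Q),'z',z0.round(4),'slope deg x,y',np.degrees(s[:2]).round(2),'rect',np.round(r[0],1),np.round(r[1],1),round(r[2],2))
    b=near&(mask(im,'blue').ravel()>0)&(P[:,2]>.08); Q=P[b]; 
    if len(Q): print(n,'blue zmax',np.percentile(Q[:,2],97).round(4),'xy',Q[:,:2].min(0).round(4),Q[:,:2].max(0).round(4))
E
```

```text
wrist deck 5226 z 0.0924 slope deg x,y [-0.91  0.15] rect [582.6 -42.2] [ 49.5 101.7] 89.28
wrist knob 993 z 0.1091 slope deg x,y [ 7.29 -0.34] rect [631.2 -35.9] [35.8 10.4] 83.13
wrist blue zmax 0.1335 xy [ 0.556  -0.0567] [ 0.576  -0.0172]
side deck 207 z 0.0926 slope deg x,y [-0.88 -0.63] rect [565.5 -35.3] [63.2 67.2] 89.77
side knob 65 z 0.1096 slope deg x,y [ 3.92 -1.19] rect [631.  -33.3] [36.   9.9] 82.42
side blue zmax 0.1345 xy [ 0.5551 -0.0542] [ 0.5751 -0.0132]
scene deck 232 z 0.0902 slope deg x,y [-1.2   0.35] rect [574.9 -35.4] [52.1 60.5] 1.27
scene knob 72 z 0.1071 slope deg x,y [-6.22  0.69] rect [632.3 -34.2] [36.3  9.5] 81.47
scene blue zmax 0.1322 xy [ 0.5579 -0.0521] [ 0.5765 -0.0139]
```

The carriage sits level to about 1° and centred, with the grip centre about 8 mm below the TCP. I insert it with guards.

```bash
python3 - <<'E'
from h import *
R=down(SA+np.pi); Z=.0728
def rep(t,g):
    s=bot.state(); print(t,g,round(s['clock'],2),w2st(s['tool_pos']).round(4),s['tool_pos'][2].round(4),s['ft_force'].round(1))
    return g
ok=not rep('down',bot.servo_line(st2w(-.105,0,Z),speed=.1,orientation=R,guard=15))
ok=ok and not rep('in',bot.servo_line(st2w(-.03,0,Z),speed=.05,orientation=R,guard=15))
ok=ok and not rep('mid',bot.servo_line(st2w(.02,0,Z),speed=.05,orientation=R,guard=15))
ok and rep('home',bot.servo_line(st2w(.036,0,Z),speed=.025,orientation=R,guard=12))
rep('end',0)
E
```

```text
down False 11.69 [-0.105  -0.0003] 0.073 [ 0.3 -0.2 -5.1]
in False 13.34 [-0.0303 -0.    ] 0.0728 [-0.6 -0.2 -5.6]
mid False 14.49 [ 0.0197 -0.    ] 0.0728 [-0.   0.2 -5.2]
home True 15.0 [0.0295 0.0005] 0.0723 [ 0.6 -2.3 -5.1]
end 0 15.0 [0.0295 0.0005] 0.0723 [ 0.6 -2.3 -5.1]
```

It hit the stop at x = 29.5 mm. I lower it, release, back off and look.

```bash
python3 - <<'E'
from h import *
import pickle
s=bot.state(); p=s['tool_pos'].copy()
print(bot.servo_line([p[0],p[1],p[2]-.004],speed=.03,guard=6),bot.state()['tool_pos'],bot.state()['ft_force'])
bot.set_gripper(.45); p=bot.state()['tool_pos']
bot.servo_line([p[0],p[1],.14],speed=.15)
bot.move_to(st2w(-.01,-.03,.16),down(SA+np.pi)); bot.wait(.2)
im,d,c=shot('wrist'); print(bot.state()['clock'],bot.state()['q'][5])
v,u=np.mgrid[0:400,0:640]; P=c['p']+rays(c,np.c_[u.ravel(),v.ravel()])*d.ravel()[:,None]
def rect(n,m,lo,hi):
    k=(m.ravel()>0)&(P[:,2]>lo)&(P[:,2]<hi)&(abs(P[:,0]-.59)<.09)&(abs(P[:,1]-.11)<.1); Q=P[k]
    r=cv2.minAreaRect(Q[:,:2].astype(np.float32)*1000); b=cv2.boxPoints(r); e=max([b[1]-b[0],b[2]-b[1]],key=np.linalg.norm)
    print(n,k.sum(),np.round(r[0],1),'stand',w2st(np.array(r[0])/1000).round(4),np.round(r[1],1),'ang',round(np.degrees(np.arctan2(e[1],e[0]))%180,2),'z',np.median(Q[:,2]).round(4))
rect('blue',mask(im,'blue'),.077,.09); rect('knob',mask(im,'orange')|mask(im,'brass'),.056,.066); rect('deck',mask(im,'white'),.038,.047)
cv2.imwrite('pics/home.png',im)
E
```

```text
False [0.56436885 0.09838878 0.07066143] [-7.28571211 -3.59577562 13.20308967]
16.7917 -92.27785320860221
blue 662 [564.5  97.7] stand [0.0284 0.0003] [18.5 39.1] ang 90.29 z 0.0826
knob 218 [588.1 134.1] stand [ 0.0647 -0.0235] [ 40.3 135.3] ang 121.13 z 0.0602
deck 2840 [585.3  98.8] stand [ 0.0294 -0.0204] [112.   60.9] ang 0.7 z 0.0428
```

View pics/home.png

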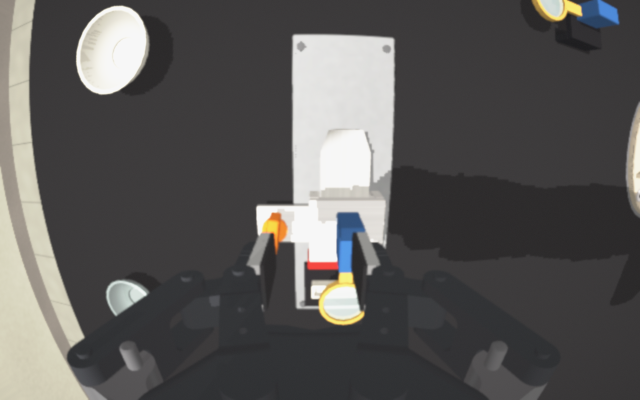

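The carriage is home: the grip is at stand x 28.4, y 0.3, z about 62 mm, at 90.3°. Next I grip the knob (bar at about 82.8°) and turn it clockwise in steps.

```bash
python3 - <<'E'
from h import *
k=st2w(.0287,-.0655,0); a0=90.3-7.5; h=lambda z:[k[0],k[1],z]
R=lambda a:down(np.radians(a+180))
bot.set_gripper(.38); bot.move_to(h(.13),R(a0))
print('touch',bot.servo_line(h(.0535),speed=.07,guard=10))
s=bot.state(); print(s['clock'],s['tool_pos'],s['ft_force'].round(1))
bot.set_gripper(0); s=bot.state(); t0=s['wrist_torque'][2]; print('closed',s['clock'],s['grip_width'],s['ft_force'].round(1),s['wrist_torque'].round(2))
for a in list(np.arange(a0-10,12,-10))+[10.1,7,4]:
    bot.servo_line(h(.0535),speed=.05,orientation=R(a)); s=bot.state()
    print(round(a,1),round(s['clock'],2),s['ft_force'].round(1),s['wrist_torque'].round(2),s['q'][5].round(1),s['tool_pos'].round(4))
    if abs(s['wrist_torque'][2]-t0)>.8 or np.linalg.norm(s['ft_force'])>40: break
E
```

```text
touch False
18.6167 [0.63085897 0.09836125 0.05408827] [0.6 0.5 0.2]
closed 18.95 0.08880604542963047 [ 0.2 -0.1  3.8] [ 0.03  0.16 -0.03]
72.8 19.27 [-1.1 -0.3  3.4] [ 0.08  0.18 -0.03] -71.3 [0.6306 0.0984 0.054 ]
62.8 19.6 [-1.  -0.3  4.9] [ 0.09  0.26 -0.03] -61.4 [0.6307 0.0984 0.0539]
52.8 19.93 [-0.3  0.8  5.1] [ 0.07  0.21 -0.05] -51.3 [0.6306 0.0984 0.0538]
42.8 20.25 [-0.4  0.4  4.9] [ 0.14  0.29 -0.03] -41.3 [0.6306 0.0984 0.0538]
32.8 20.57 [-1.1  1.   5.7] [ 0.17  0.35 -0.06] -31.3 [0.6304 0.0985 0.0538]
22.8 20.9 [0.1 1.6 4.8] [ 0.25  0.4  -0.07] -21.3 [0.6304 0.0986 0.0538]
12.8 21.23 [-2.9  1.1  5.3] [ 0.31  0.37 -0.05] -11.3 [0.6303 0.0988 0.0538]
10.1 21.48 [-1.4  2.2  5.6] [ 0.39  0.41 -0.09] -8.6 [0.6303 0.0988 0.0538]
7 21.73 [-1.7 -0.1  5.8] [-0.06  0.42  0.45] -5.6 [0.6302 0.0982 0.0538]
4 21.98 [-2.2 -3.   6.6] [-0.78  0.58  0.87] -2.7 [0.63   0.0973 0.0538]
```

Torque rises past about 8°, so the knob has reached its hard stop. I release, back off and check.

```bash
python3 - <<'E'
from h import *
bot.set_gripper(.38); p=bot.state()['tool_pos']
bot.servo_line([p[0],p[1],.15],speed=.12)
bot.move_to(st2w(-.08,-.02,.2),down(SA+np.pi)); bot.wait(.3)
im,d,c=shot('wrist'); print(bot.state()['clock'])
v,u=np.mgrid[0:400,0:640]; P=c['p']+rays(c,np.c_[u.ravel(),v.ravel()])*d.ravel()[:,None]
def rect(n,m,lo,hi,x,y,rad):
    k=(m.ravel()>0)&(P[:,2]>lo)&(P[:,2]<hi)&(np.hypot(P[:,0]-x,P[:,1]-y)<rad); Q=P[k]
    if len(Q)<9: print(n,len(Q)); return
    r=cv2.minAreaRect(Q[:,:2].astype(np.float32)*1000); b=cv2.boxPoints(r); e=max([b[1]-b[0],b[2]-b[1]],key=np.linalg.norm)
    print(n,k.sum(),'stand',w2st(np.array(r[0])/1000).round(4),np.round(r[1],1),'ang',round(np.degrees(np.arctan2(e[1],e[0]))%180,2),'z',np.median(Q[:,2]).round(4))
rect('blue',mask(im,'blue'),.077,.09,.565,.098,.04); rect('knob',mask(im,'orange')|mask(im,'brass'),.056,.066,.63,.098,.03); rect('deck',mask(im,'white'),.038,.047,.58,.098,.07)
cv2.imwrite('pics/end.png',im)
E
```

```text
25.1333
blue 616 stand [0.0273 0.0003] [38.6 19.4] ang 88.8 z 0.0827
knob 70 stand [ 0.0248 -0.0514] [10.5  7.4] ang 89.37 z 0.0605
deck 1341 stand [ 0.0401 -0.0081] [53.9 89.1] ang 98.17 z 0.0427
```

View pics/end.png

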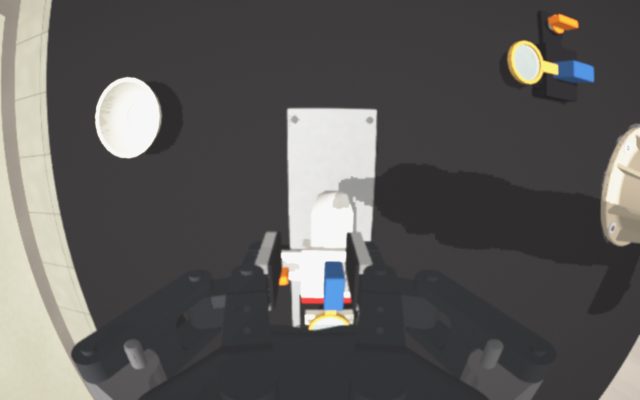

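The carriage is still home, but a finger hides the knob (283,275). I look from further along.

```bash
python3 - <<'E'
from h import *
bot.move_to(st2w(.10,-.04,.2),down(SA+np.pi)); bot.wait(.3)
im,d,c=shot('wrist'); print(bot.state()['clock'])
v,u=np.mgrid[0:400,0:640]; P=c['p']+rays(c,np.c_[u.ravel(),v.ravel()])*d.ravel()[:,None]
for n,m,lo,hi,x,y,rad in [('blue',mask(im,'blue'),.077,.09,.565,.098,.04),('knob',mask(im,'orange')|mask(im,'brass'),.056,.066,.63,.098,.03)]:
    k=(m.ravel()>0)&(P[:,2]>lo)&(P[:,2]<hi)&(np.hypot(P[:,0]-x,P[:,1]-y)<rad); Q=P[k]
    r=cv2.minAreaRect(Q[:,:2].astype(np.float32)*1000); b=cv2.boxPoints(r); e=max([b[1]-b[0],b[2]-b[1]],key=np.linalg.norm)
    print(n,k.sum(),'stand',w2st(np.array(r[0])/1000).round(4),np.round(r[1],1),'ang',round(np.degrees(np.arctan2(e[1],e[0]))%180,2),'z',np.median(Q[:,2]).round(4))
cv2.imwrite('pics/end2.png',im)
E
```

```text
26.2333
blue 994 stand [ 0.0291 -0.0001] [37.4 19.3] ang 89.64 z 0.0827
knob 400 stand [ 0.0276 -0.0655] [35.1 10.5] ang 7.58 z 0.0606
```

View pics/end2.png

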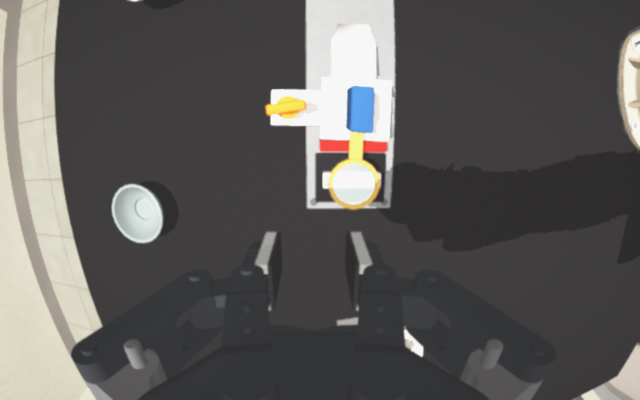

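The lens (353,183) sits over the boat, the deck is against the red stop, and the knob bar (288,106) lies across the rail. The bar is at 7.6° and the carriage at about 89.6°, so the joint reads about 82° or 1.43 rad, which is tight within measuring error. The gripper is clear, so I hand in.

```bash
python3 -c "
from workcell import bot
bot.job_done(); print(bot.state()['clock'])"
```

```text
the job is handed in; nothing more can be done
the job is handed in; nothing more can be done
```

The lens carriage is on the rail, home against the red stop, its clamp knob is tight, and I've handed the job in. It took about 26 s of the 51 s allowed.

**What I did:** I found the white carriage and the stand with the fixed and wrist cameras. I gripped the blue block and slid the carriage in along the rail until the force guard tripped at the stop, at stand x 29.5 mm. Then I lowered it, let go, gripped the knob and turned it clockwise until the torque rose at the hard stop. Last, I released it and moved clear.

**Last checks:**

| Check | Last measurement | Required |
|---|---|---|
| Carriage x | 29.1 mm | 18 to 40 mm |
| Carriage y | -0.1 mm | -10 to 10 mm |
| Carriage z | about 62 mm | 56 to 70 mm |
| Angle to the rail | about 0.7° | below 10° |
| Knob y | -65.5 mm | below -40 mm |
| Knob angle | about 1.43 rad | above 1.1 rad |

**Where readings disagreed:**
- The knob reads slightly past its 1.4 rad stop, which is within measuring error.
- In the view before the last, a finger partly hid the carriage and knob. It gave an unusable knob reading and put the carriage at x 27.3 mm, 1.5° off the rail. I looked again from further along, and the table uses that view.
- Height readings ran about 0.7 mm high throughout.

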